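# Clamp a pack of steel blanks in the sliding-jaw fixture

## Robot

A 6-joint arm with a two-finger parallel gripper is mounted at the origin on the work surface. World frame = base frame: x ahead of the robot, y to its left, z up, the work surface at z = 0. Lengths are in m, angles in rad, forces in N, time in s.
With the tool pointing down it reaches from about 0.35 to 1 m from the base axis. Payload 7.1 kg.
Tool frame: the origin (TCP) lies between the finger pads; the fingertips stand 22 mm ahead of it and the grasp point (between the pads) lies 3 mm ahead of it; x points along the fingers, y is the direction in which the jaws open and shut, and the axes are right-handed (so a half turn about x gives the same grasp; the last joint's range is limited). The gripper opens to 85 mm and grips with 20 to 120 N. Pads are 22 mm wide; open, the fingers measure 114 mm over their backs; the gripper's body (76 mm by 85 mm) begins 54 mm behind the grasp point. The pads swing forward as they close: fully open they stand 13 mm farther back than shut.
Start: joints at [-1.26, 0.423, 1.63, -0, 1.089, -0.019], TCP at [0.202, -0.591, 0.253] pointing down, gripper open.
Joint ranges: [-3, 3], [-0.9, 2.11], [0.09, 2.58], [-1.31, 4.45], [0.11, 2.69], [-2.54, 2.54]. Speed limits (rad/s): [2.39, 2.39, 3.01, 3.14, 3.14, 3.14].

## Interface

Orientations are given as a rotation vector (axis times angle).
In Python, from rig import manip gives the robot as it stands. The module is installed in compiled form; this text tells all that it offers. Calls block until the motion is done:
- manip.move_to(position, orientation): joint-space move of the TCP to a pose.
- manip.servo_line(position, orientation=None, rate=0.15): straight line of the TCP; orientation=None keeps the orientation; rate is the mean speed in m/s.
- manip.set_joints(angles): joint-space move.
- manip.command_gripper(opening, f_grip=None): finger opening in m; f_grip is the grip in N (None keeps the last); returns when the fingers have stopped.
- manip.hold(seconds).
- manip.solve_ik(position, orientation): joint angles nearest the present ones, or None.
- manip.camera(name): name is "side" or "top" or "wrist"; returns a dict with "image" (420x560x3 uint8, red, green, blue), "fx", "fy", "cx", "cy" (pixels), "cam_to_world" (4x4, takes a point from camera to world coordinates); the wrist camera has in their place "mount" (4x4, takes a point from camera to tool coordinates, whose origin is the TCP and whose axes are the tool frame's). Camera axes: x right, y down, z forward; pixel columns grow to the right and rows downward; lengths in m; the calibration is good to about 2 mm. The wrist camera is an equidistant fisheye: a pixel r from the principal point sees the ray r / f radians off the axis. A picture is of the moment at which its call begins: read the wrist's pose just before it. There is no depth.
A pose or a line that the arm cannot do raises manip.IKError and nothing moves.
- manip.sign_off(): hands the job in, once; it reports no verdict.
Readings, each from a call of its own:
- manip.get_time(): time.
- manip.get_joint_positions(): joint angles.
- manip.get_joint_vel(): joint speeds.
- manip.get_tau(): joint torques, N m.
- manip.get_position(): TCP position.
- manip.get_ee_rot(): TCP orientation.
- manip.get_contact_force(): force on the tool from outside, world axes, zero at the start.
- manip.get_torque(): the same for the moment, N m.
- manip.get_width(): finger opening in m.
Only numpy, scipy, OpenCV 4.12 (cv2) and the standard library are available. Lean on these libraries where they do the work, as an engineer would, in place of code of your own. Each camera call takes 0.05 s, during which the arm holds its last target.

## Task

Clamp the loose rectangular steel blanks, all of them (two or three, each with two dark dots), as one pack in the clamp fixture: first unlock the knob, anticlockwise past its click, draw the jaw fully open, and slide the blanks over the bench, without lifting them, into the bay between fixed stop and jaw, one behind the other with their long sides parallel to the jaws and centred on the bay's line. Then push the jaw shut until it presses the whole pack firmly against the stop, and last lock the knob, clockwise past its click. Do not disturb the other things on the bench.

Things in the scene. Friction and masses are not known exactly. Their poses are not given: they have to be found in the camera images.
- bay (a point): Reference of the clamp fixture (bolted down; place and yaw vary): bench level, foot of the fixed stop's face, mid bay. +y runs from the stop to the jaw, +x to the guide rail. The bay's floor is the bare bench, open towards -x and above. Blanks belong on the line x = 0, 50 mm side along x, 36 mm side along y, one behind the other between y = 0 and the jaw. The fixture is under 75 mm high
- stop: Fixed stop, a steel bar 128 mm (x) by 22 mm (y), 25 mm high; origin and axes as point bay, its face at y = 0 looks to +y. The front noses of stop and jaw lie at x = -30 mm. The guide rail beyond, 25 mm high, lies from x = 98 to 138 mm, y = -125 to 245 mm, and widens under the knob to x = 73 to 163 mm, y = -150 to -25 mm
- jaw_face: The moving jaw's pressing bar, 128 mm (x) by 22 mm (y), from 2 to 26 mm above the bench, carried by the jaw; its origin is at bench level on the pressing face (which looks to -y of the bay), middle of the bay, axes those of the bay
- jaw (a joint): Travel of the sliding jaw in m, along the bay's y: 0 = nearly shut (30 mm gap between the faces of stop and jaw), 0.170 = fully open (200 mm gap); gap = 0.030 + this value. Starts at 0.005 to 0.050. About 6 N of friction, with the knob locked or not; stays where it is left
- jaw_grip (a point): On the centre line of the jaw's upright tab, 58 mm above the bench, the height to grip. The tab is 26 mm (bay's x) by 14 mm (bay's y), from 36 to 71 mm above the bench, standing on the carriage above the rail (bay x = 118 mm), 17 mm behind the jaw's face. Axes are those of the bay
- knob (a joint): Angle of the lock knob in rad, growing anticlockwise from above. 0 = locked rest (start), 1.2 = unlocked rest, both end stops. An over-centre spring detent holds it at either end: it resists with about 0.2 N m at first, less and less up to 0.6, then snaps on to the other end; left in between, it springs to the nearer end
- knob_grip (a point): On the knob's axis at the height to grip, 62 mm above the bench (knob's top 71 mm, disc under the grip 39 mm). Upright black bar grip 46 mm long, 14 mm thick, along this point's x axis: pinch it along y. The point turns with the knob. It stands on the fixture at bay x = 118, y = -70 mm
- blank_a_c (a point): Steel blank, a plain rectangular slab 50 mm (its x) by 36 mm (its y) by 16 mm high with two dark dots on top in a row along x, 0.15 to 0.31 kg, lying flat on the bench; the point is its centre, 8 mm above its underside. May be absent (None)
- blank_b_c (a point): Steel blank, a plain rectangular slab 50 mm (its x) by 36 mm (its y) by 16 mm high with two dark dots on top in a row along x, 0.15 to 0.31 kg, lying flat on the bench; the point is its centre, 8 mm above its underside. May be absent (None)
- blank_c_c (a point): Steel blank, a plain rectangular slab 50 mm (its x) by 36 mm (its y) by 16 mm high with two dark dots on top in a row along x, 0.15 to 0.31 kg, lying flat on the bench; the point is its centre, 8 mm above its underside. May be absent (None)
- blank_d_c (a point): Steel blank, a plain rectangular slab 50 mm (its x) by 36 mm (its y) by 16 mm high with two dark dots on top in a row along x, 0.15 to 0.31 kg, lying flat on the bench; the point is its centre, 8 mm above its underside. May be absent (None)
- nut_a: bystander, loose on the bench: small hex nut, 24 mm across, 11 high, among the blanks; leave where it is. Origin at the centre of its underside
- nut_b: bystander, loose on the bench: hex nut, 28 mm across, 13 high; leave where it is. Origin at the centre of its underside
- washer: bystander, loose on the bench: flat washer, 36 mm across, 6 high, to the right of the clamp; leave where it is. Origin at the centre of its underside
- bolt: bystander, loose on the bench: bolt lying with a nut on its end, about 85 mm long, 26 thick, beyond the blanks; leave where it is. Origin at the centre of its underside
- hammer: bystander, loose on the bench: hammer lying on the bench, beyond the blanks; leave where it is. Origin at the centre of its underside
- wrench: bystander, loose on the bench: wrench lying to the near right; leave where it is. Origin at the centre of its underside
- tin: bystander, loose on the bench: plain metal tin, 68 mm across, 90 high, far right; leave where it is. Origin at the centre of its underside
Things that resemble listed ones, but are neither listed nor needed, are in the scene too. What is shaped like the part that bears blank_a_c but red or turquoise is not meant.

How it is judged:
On the way, in this order (a step that is already met when the one before it is completed fails the run):
1. the knob is turned back to unlocked (over 1.0 rad) (value of joint knob above 1 rad), for 0.2 s.
2. the jaw is drawn fully open (gap over 190 mm), the knob still unlocked (value of joint jaw above 0.16 m and value of joint knob above 1 rad), for 0.2 s.
3. all the blanks lie flat in the bay, square and centred on its line (within 17 mm and 0.15 rad), the knob still unlocked (x of blank_a_c in the frame of bay between -0.017 and 0.017 m and y of blank_a_c in the frame of bay between 0.01 and 0.19 m and z of each of blank_a_c, blank_b_c, blank_c_c, blank_d_c in the frame of bay below 0.012 m and angle between the x axis of each of blank_a_c, blank_b_c, blank_c_c, blank_d_c and the x axis of bay, either way round below 0.15 rad and x of blank_b_c in the frame of bay between -0.017 and 0.017 m and y of blank_b_c in the frame of bay between 0.01 and 0.19 m and x of blank_c_c in the frame of bay between -0.017 and 0.017 m and y of blank_c_c in the frame of bay between 0.01 and 0.19 m and x of blank_d_c in the frame of bay between -0.017 and 0.017 m and y of blank_d_c in the frame of bay between 0.01 and 0.19 m and value of joint knob above 1 rad), for 0.2 s.
4. the jaw presses the pack against the stop (over 2 N on both), the knob still unlocked (all of step 3 and contact force between each of jaw_face, stop and anything else above 2 N), for 0.2 s.
5. the knob is turned clockwise past its detent (below 0.2 rad) (value of joint knob below 0.2 rad), for 0.2 s.
At the end, for the whole second after the job is handed in: All the blanks present lie flat in the bay, within 17 mm of its centre line and square within 0.15 rad, pressed between stop and jaw (more than 0.7 N on each), the knob locked (below 0.2 rad) (x of blank_a_c in the frame of bay between -0.017 and 0.017 m and y of blank_a_c in the frame of bay between 0.01 and 0.19 m and z of each of blank_a_c, blank_b_c, blank_c_c, blank_d_c in the frame of bay below 0.012 m and angle between the x axis of each of blank_a_c, blank_b_c, blank_c_c, blank_d_c and the x axis of bay, either way round below 0.15 rad and x of blank_b_c in the frame of bay between -0.017 and 0.017 m and y of blank_b_c in the frame of bay between 0.01 and 0.19 m and x of blank_c_c in the frame of bay between -0.017 and 0.017 m and y of blank_c_c in the frame of bay between 0.01 and 0.19 m and x of blank_d_c in the frame of bay between -0.017 and 0.017 m and y of blank_d_c in the frame of bay between 0.01 and 0.19 m and contact force between each of jaw_face, stop and anything else above 0.7 N and value of joint knob below 0.2 rad); the robot touches nothing.
It fails at once if a blank is lifted (its centre over 35 mm above the bench) instead of slid (height (world z) of any of blank_a_c, blank_b_c, blank_c_c, blank_d_c above 0.035 m).
It fails at once if a bystander is moved more than 30 mm (distance of any of nut_a, nut_b, washer, bolt, hammer, wrench, tin from where it was at the start of the episode above 0.03 m).
Of blank_a, blank_b, blank_c, blank_d only 2 to 3 are there at a start; the rules pass over those that are not, and their reading is None.
At some moment in a run one of blank_a, blank_b, blank_c, blank_d may be knocked a few centimetres aside while the robot is not near it.
Once in a run the grip may slacken for a moment while it holds something.
It also fails if it takes over 210 s, if anything falls off the work surface, if the arm or the gripper's body presses on something with over 40 N, if the wrist force passes 120 N, or if a joint passes its speed limit or range.

## Working session

There is one attempt and no reset: what is moved stays moved. The work goes in short steps, each a Python script; the robot and the scene stay as the last script left them, time stands still between calls to the robot, and variables do not carry over. Pictures are saved under pics/ and viewed, and the job is handed in when it is done.

```bash
mkdir -p pics; ls; python3 - <<'E'
from rig import manip
import cv2,numpy as np
for n in ("top","side","wrist"):
    c=manip.camera(n); cv2.imwrite(f"pics/{n}0.png",c["image"][:,:,::-1])
    print(n,c["fx"],c["fy"],c["cx"],c["cy"]); print(np.round(c.get("cam_to_world",c.get("mount")),4))
print(manip.get_time(),manip.get_position(),manip.get_ee_rot(),manip.get_width())
E
```

```text
pics
top 389.797468910971 389.797468910971 275.84540802768475 211.51302686905643
[[-0.0118 -0.9884  0.1514  0.3805]
 [-0.9999  0.0123  0.002  -0.0046]
 [-0.0038 -0.1513 -0.9885  1.2141]
 [ 0.      0.      0.      1.    ]]
side 413.75258184825543 413.75258184825543 277.38488821612464 205.89786874829775
[[-0.854  -0.3272  0.4044  0.1776]
 [-0.5202  0.5338 -0.6666  0.6538]
 [ 0.0022 -0.7797 -0.6261  0.6668]
 [ 0.      0.      0.      1.    ]]
wrist 325.19226210127806 325.19226210127806 278.4574529876109 211.02694029425916
[[ 0.000e+00 -3.245e-01  9.459e-01 -1.218e-01]
 [ 1.000e+00  2.000e-04  0.000e+00 -9.000e-04]
 [-1.000e-04  9.459e-01  3.245e-01 -8.410e-02]
 [ 0.000e+00  0.000e+00  0.000e+00  1.000e+00]]
0.15 [ 0.20231463 -0.59092162  0.25269898] [ 2.04311413  0.34133184 -2.04352731] 0.08547360642116414
```

View pics/top0.png

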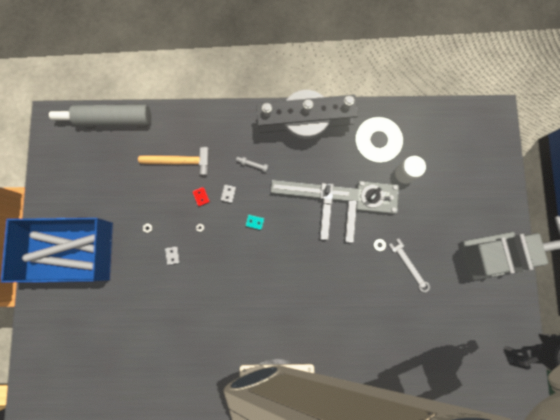

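View pics/side0.png

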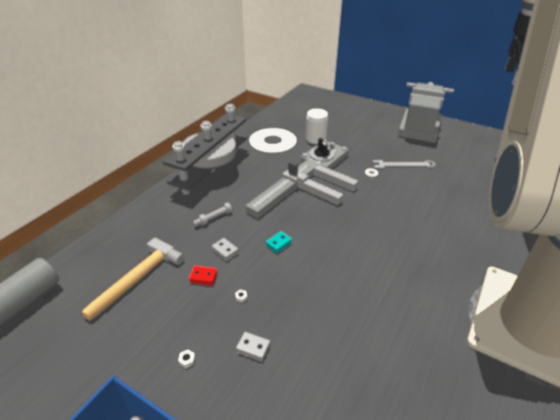

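```bash
cat > h.py <<'E'
from rig import manip
import cv2,numpy as np
from scipy.spatial.transform import Rotation as R
def unproj(c,uv,z):
    uv=np.atleast_2d(np.array(uv,float)); M=c["cam_to_world"]
    d=np.c_[(uv[:,0]-c["cx"])/c["fx"],(uv[:,1]-c["cy"])/c["fy"],np.ones(len(uv))]@M[:3,:3].T
    o=M[:3,3]; return o+d*((z-o[2])/d[:,2])[:,None]
def proj(c,P):
    P=np.atleast_2d(np.array(P,float)); M=c["cam_to_world"]
    p=(P-M[:3,3])@M[:3,:3]
    return np.c_[c["cx"]+c["fx"]*p[:,0]/p[:,2],c["cy"]+c["fy"]*p[:,1]/p[:,2]]
def wproj(c,P,pos,rv):
    """world -> wrist fisheye pixel"""
    P=np.atleast_2d(np.array(P,float)); T=(P-pos)@R.from_rotvec(rv).as_matrix()
    M=c["mount"]; p=(T-M[:3,3])@M[:3,:3]
    rr=np.hypot(p[:,0],p[:,1]); th=np.arctan2(rr,p[:,2]); k=np.where(rr>1e-9,th/np.maximum(rr,1e-9),0)
    return np.c_[c["cx"]+c["fx"]*k*p[:,0],c["cy"]+c["fy"]*k*p[:,1]]
def wunproj(c,uv,z,pos,rv):
    uv=np.atleast_2d(np.array(uv,float)); M=c["mount"]
    a=(uv[:,0]-c["cx"])/c["fx"]; b=(uv[:,1]-c["cy"])/c["fy"]; th=np.hypot(a,b); s=np.where(th>1e-9,np.sin(th)/np.maximum(th,1e-9),1)
    d=np.c_[a*s,b*s,np.cos(th)]@M[:3,:3].T
    Rw=R.from_rotvec(rv).as_matrix(); d=d@Rw.T; o=Rw@M[:3,3]+pos
    return o+d*((z-o[2])/d[:,2])[:,None]
def down(yaw):
    """tool x down; tool y (jaw direction) at world angle yaw"""
    x=np.array([0,0,-1.]); y=np.array([np.cos(yaw),np.sin(yaw),0]); z=np.cross(x,y)
    return R.from_matrix(np.c_[x,y,z]).as_rotvec()
def snap(n,name,crop=None,k=1):
    pos,rv=np.array(manip.get_position()),np.array(manip.get_ee_rot())
    c=manip.camera(n); im=c["image"][:,:,::-1].copy()
    if crop: x0,y0,x1,y1=crop; im=cv2.resize(im[y0:y1,x0:x1],None,fx=k,fy=k,interpolation=cv2.INTER_CUBIC)
    cv2.imwrite(f"pics/{name}.png",im); return c,pos,rv
E
python3 - <<'E'
from h import *
print(R.from_rotvec(manip.get_ee_rot()).as_matrix().round(3))
c,_,_=snap("top","t1",(140,170,300,275),5)
snap("top","t2",(260,170,420,275),5)
for n,p in dict(blk1=(228,194),blk2=(172,256),turq=(255,222),red=(201,197)).items(): print(n,unproj(c,p,.016))
E
```

```text
[[-0.     0.324 -0.946]
 [ 0.001 -0.946 -0.324]
 [-1.    -0.001 -0.   ]]
blk1 [[0.62127639 0.14706186 0.016     ]]
blk2 [[0.43019018 0.31714157 0.016     ]]
turq [[0.53186389 0.0628002  0.016     ]]
red [[0.61277415 0.23153316 0.016     ]]
```

View pics/t1.png

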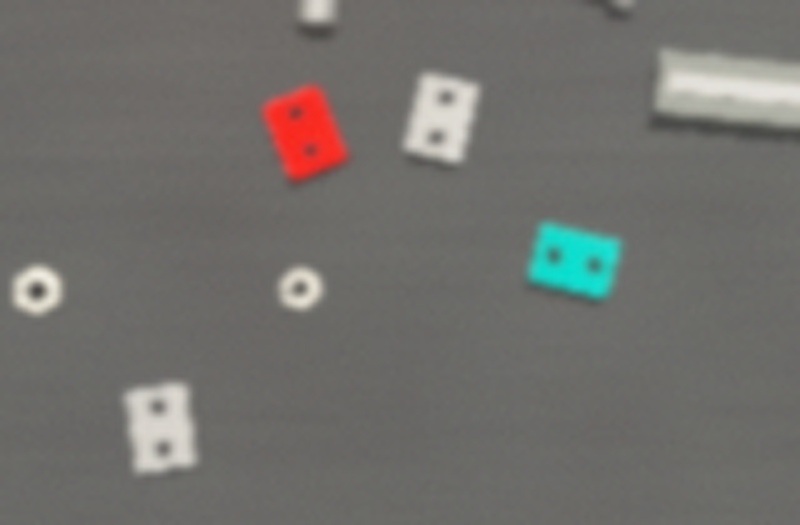

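View pics/t2.png

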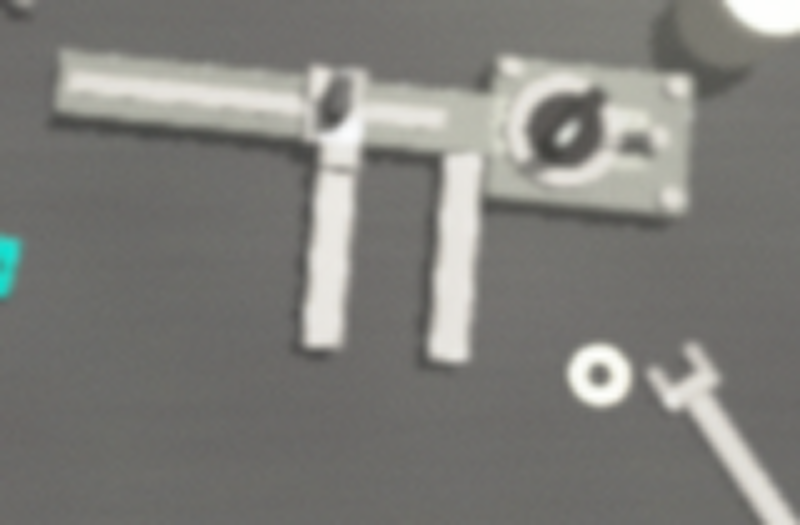

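View pics/wrist0.png

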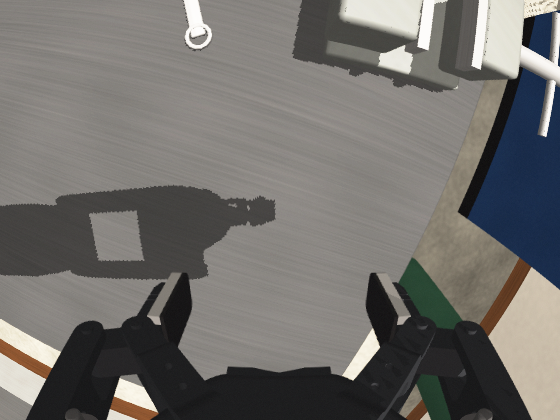

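```bash
cat >> h.py <<'E'
def fit_fix(f,uv0,bay0):
    """f: function P(world)->uv; rows bay pts (mm, 3d); returns x,y,yaw"""
    from scipy.optimize import least_squares
    def res(p):
        cth,s=np.cos(p[2]),np.sin(p[2]); B=np.array(bay0)/1000
        W=np.c_[p[0]+cth*B[:,0]-s*B[:,1],p[1]+s*B[:,0]+cth*B[:,1],B[:,2]]
        return (f(W)-uv0).ravel()
    r=least_squares(res,[.55,-.1,0]); return r.x,r.fun.reshape(-1,2)
E
python3 - <<'E'
from h import *
c=manip.camera("top")
uv=np.array([(62,50),(55,115),(497,57),(692,75),(688,212),(500,195),(428,359),(468,362)])/5.+[260,170]
bay=[(138,245,25),(98,245,25),(163,-25,25),(163,-150,25),(73,-150,25),(73,-25,25),(-30,0,25),(-30,-22,25)]
x,r=fit_fix(lambda W:proj(c,W),uv,bay); print(x,r.round(1))
E
```

```text
[ 0.49689169 -0.22056259 -0.1125144 ] [[ 0.   0.2]
 [ 0.1 -0.3]
 [-0.1 -0.5]
 [ 1.  -0.2]
 [ 0.2  0.8]
 [-2.7  0.2]
 [ 1.2 -0.2]
 [ 0.4 -0.1]]
```

```bash
cat >> h.py <<'E'
BAY=np.array([.49689,-.22056,-.1125])
def b2w(x,y,z=0,B=None):
    B=BAY if B is None else B
    c,s=np.cos(B[2]),np.sin(B[2]); x/=1000;y/=1000
    return np.array([B[0]+c*x-s*y,B[1]+s*x+c*y,z/1000])
def w2b(P):
    d=np.atleast_2d(P)[:,:2]-BAY[:2]; c,s=np.cos(BAY[2]),np.sin(BAY[2])
    return np.c_[c*d[:,0]+s*d[:,1],-s*d[:,0]+c*d[:,1]]*1000
E
python3 - <<'E'
from h import *
p=b2w(118,-70,250); print(p)
manip.move_to(p+[-.06,0,0.0],down(-np.pi/2+BAY[2]))
print(manip.get_joint_positions(),manip.get_time())
snap("wrist","w1"); snap("top","t3")
E
```

```text
[ 0.60628567 -0.30336451  0.25      ]
[-5.27145174e-01  4.26501099e-01  1.63289976e+00 -2.51670665e-04
  1.08219133e+00  1.15683114e+00] 1.9417
```

View pics/w1.png

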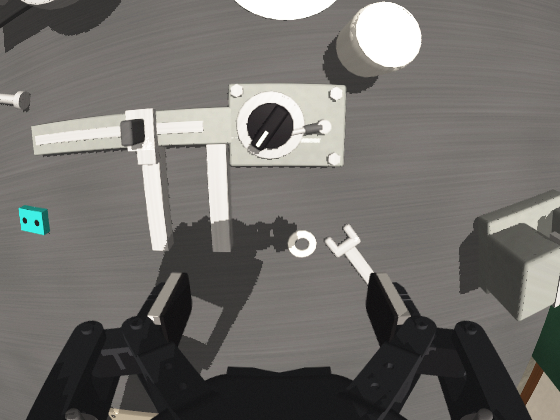

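View pics/t3.png

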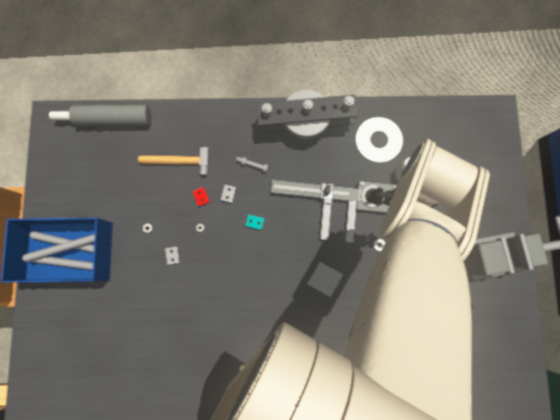

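```bash
python3 - <<'E'
import cv2
im=cv2.imread("pics/w1.png")
cv2.imwrite("pics/w1a.png",cv2.resize(im[75:260,120:355],None,fx=3.2,fy=3.2,interpolation=cv2.INTER_CUBIC))
E
```

```text
(no output)
```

View pics/w1a.png

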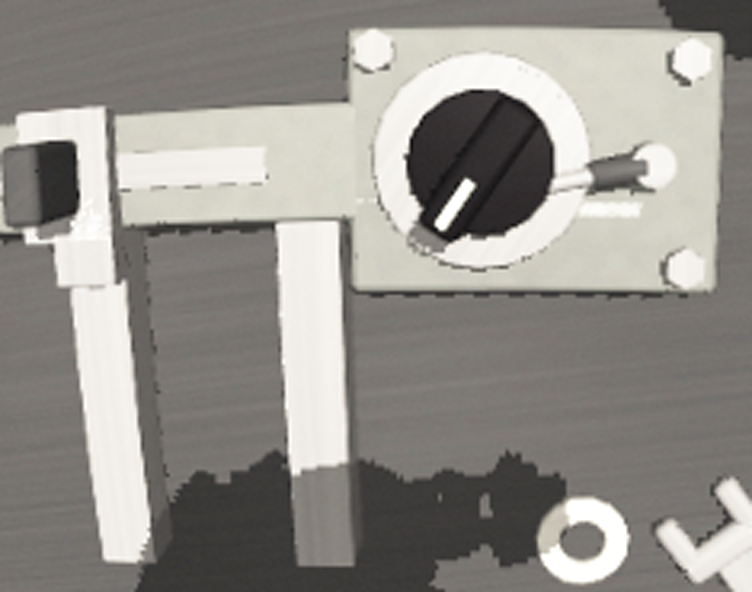

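```bash
python3 - <<'E'
from h import *
c=manip.camera("wrist"); pos,rv=np.array(manip.get_position()),np.array(manip.get_ee_rot())
cv=lambda l:np.array(l)/3.2+[120,75]
uv=cv([(350,31),(722,36),(717,290),(355,290),(297,566),(355,566)])
bay=[(163,-25,25),(163,-150,25),(73,-150,25),(73,-25,25),(-30,0,25),(-30,-22,25)]
x,r=fit_fix(lambda W:wproj(c,W,pos,rv),uv,bay); print(x,r.round(1)); 
import h; h.BAY[:]=x
e=wunproj(c,cv([(437,230),(522,108)]),.071,pos,rv); print(w2b(e)); d=e[1]-e[0]; print("bar ang",np.arctan2(d[1],d[0]),"rel bay",np.arctan2(d[1],d[0])-x[2],np.linalg.norm(d), e.mean(0))
print("jaw nose",w2b(wunproj(c,cv([(103,562),(158,560)]),.026,pos,rv)))
print("tab top",w2b(wunproj(c,cv([(5,148),(75,145),(78,213),(37,220),(5,222)]),.071,pos,rv)))
E
```

```text
[ 0.49821336 -0.2191074  -0.11771237] [[-1.  -1.1]
 [ 1.4 -1.3]
 [-0.   1.6]
 [-1.   0.9]
 [ 0.4 -0.2]
 [ 0.3  0.1]]
[[100.57877055 -57.48590112]
 [136.10264802 -81.9218307 ]]
bar ang -0.7202532092183689 rel bay -0.6025408421690763 0.043116824144905565 [ 0.60754906 -0.30222692  0.071     ]
jaw nose [[-30.55403422  78.95197047]
 [-28.86222399  55.49688174]]
tab top [[130.85361696  77.36642024]
 [129.93172837  52.92731061]
 [108.94288443  53.29922644]
 [107.54187022  67.71575918]
 [107.57669289  79.26004943]]
```

```bash
cat >> h.py <<'E'
BAY[:]=[0.49821,-0.21911,-0.1177]
KN=b2w(118.2,-70)
E
python3 - <<'E'
from h import *
y0=-0.72-np.pi/2
p=KN.copy(); p[2]=.16
manip.move_to(p,down(y0)); manip.command_gripper(.045,40)
p[2]=.067; manip.servo_line(p,rate=.1)
print(manip.get_contact_force(),manip.get_time())
manip.command_gripper(0.0,60)
print(manip.get_width(),manip.get_contact_force(),manip.get_torque())
for a in np.arange(.15,1.21,.15):
    manip.move_to(p,down(y0+a)); print(round(a,2),manip.get_width(),np.round(manip.get_contact_force(),1),np.round(manip.get_torque(),2))
print(manip.get_joint_positions()[5])
snap("wrist","w2")
E
```

```text
[-0.29613942 -0.55861624 -0.54495295] 4.3167
0.01300633864721128 [-0.46751963  1.15186567  5.95230955] [0.26704807 0.05255684 0.0232222 ]
0.15 0.01301648782588073 [0.1 2.4 5.8] [ 0.25  0.06 -0.1 ]
0.3 0.012990399324776579 [-0.8  2.6  6.7] [ 0.31  0.01 -0.11]
0.45 0.013121969664892092 [0.1 3.3 6.2] [ 0.31  0.02 -0.01]
0.6 0.012896159902038407 [-0.1  2.7  6.4] [0.43 0.02 0.08]
0.75 0.012805366372923285 [0.2 3.1 6.1] [ 0.41 -0.02  0.06]
0.9 0.013089338592868633 [0.6 3.6 5.7] [ 0.47 -0.02  0.2 ]
1.05 0.012852762320571033 [0.5 3.1 6.4] [ 0.52 -0.04  0.13]
1.2 0.012819272207518904 [0.2 3.7 6.4] [ 0.54 -0.01  0.09]
0.6106177055937295
```

View pics/w2.png

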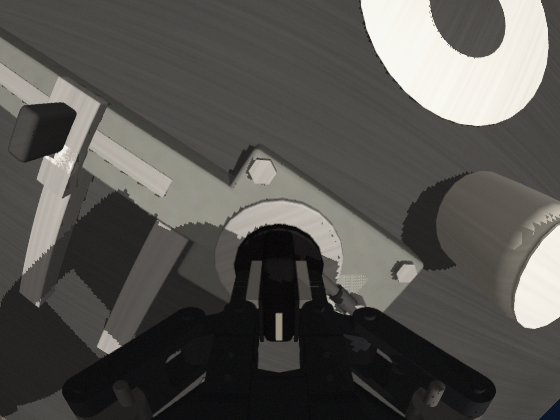

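```bash
python3 - <<'E'
from h import *
manip.command_gripper(.045); p=manip.get_position(); p=np.array(p); p[2]=.17; manip.servo_line(p,rate=.15)
q=b2w(90,40,200)
manip.move_to(q,down(-np.pi/2+BAY[2])); c,pos,rv=snap("wrist","w3",(100,60,380,270),2.8)
import json; print(manip.get_time(),pos,rv)
E
```

```text
8.9167 [ 0.5921084  -0.19008608  0.19914934] [-2.16061134  0.12506648  2.16296709]
```

View pics/w3.png

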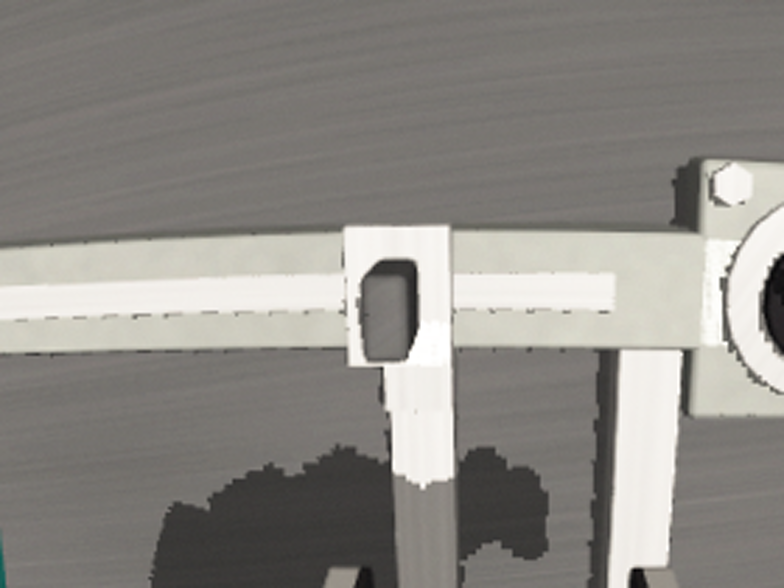

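```bash
python3 - <<'E'
from h import *
c=manip.camera("wrist"); pos,rv=np.array(manip.get_position()),np.array(manip.get_ee_rot())
t=w2b(wunproj(c,np.array([(363,277),(410,277),(408,360),(367,362)])/2.8+[100,60],.071,pos,rv)); print(t,t.mean(0))
e=wunproj(c,np.array([(455,420),(612,420)])/2.8+[100,60],.026,pos,rv); print(w2b(e))
tx,ty=118,t.mean(0)[1]
manip.command_gripper(.05,60)
o=down(-np.pi/2+BAY[2])
manip.move_to(b2w(tx,ty,130),o); manip.servo_line(b2w(tx,ty,63),rate=.1); print(manip.get_contact_force())
manip.command_gripper(0,60); print(manip.get_width(),manip.get_contact_force())
for y in np.linspace(ty,218,8)[1:]:
    manip.servo_line(b2w(tx,y,63),rate=.08); print(round(y),manip.get_width(),np.round(manip.get_contact_force(),1),w2b(manip.get_position()).round(1))
print(manip.get_time())
E
```

```text
[[130.84198966  78.42498084]
 [130.6728207   65.18949161]
 [106.6934823   66.34413215]
 [106.16215753  78.18938314]] [118.59261255  72.03699693]
[[73.3132728  55.49619759]
 [73.35188524  1.56217253]]
[0.22448247 0.23654003 0.15707058]
0.013160108507163386 [-0.40367482  0.42803811  5.85804332]
93 0.013233374059849935 [-0.8  2.5  5.9] [[118.5  93.2]]
114 0.01296461941368917 [-0.7  1.6  4.7] [[118.4 114.1]]
135 0.013074396906350542 [-0.7  1.5  6.5] [[118.4 135. ]]
155 0.013109357794741221 [-1.   2.6  6. ] [[118.4 155.9]]
176 0.013229181880916452 [-1.4  2.2  6.5] [[118.4 176.8]]
197 0.01318487365375307 [-1.   2.3  5.2] [[118.4 197.7]]
218 0.013004047114536527 [-1.7 -4.6  5.9] [[118.4 217.2]]
13.7083
```

```bash
python3 - <<'E'
from h import *
manip.command_gripper(.05); p=np.array(manip.get_position()); p[2]=.16; manip.servo_line(p,rate=.15)
manip.move_to([.60,.10,.22],down(-.2)); 
c,pos,rv=snap("wrist","w4"); print(pos,rv)
snap("top","t4",(100,130,420,330),2.4)
print(manip.get_time())
E
```

```text
[0.59977449 0.09977341 0.2191888 ] [ 1.35513505  1.10770371 -1.3571033 ]
16.2333
```

View pics/w4.png

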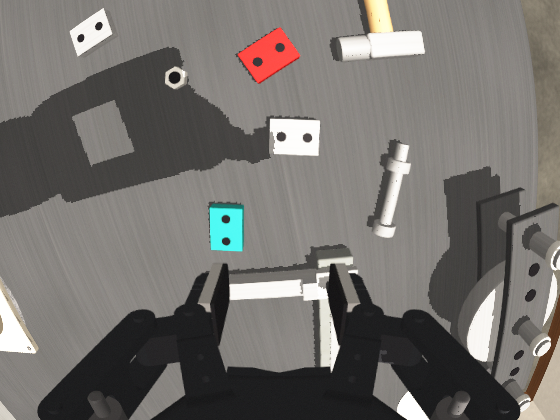

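View pics/t4.png

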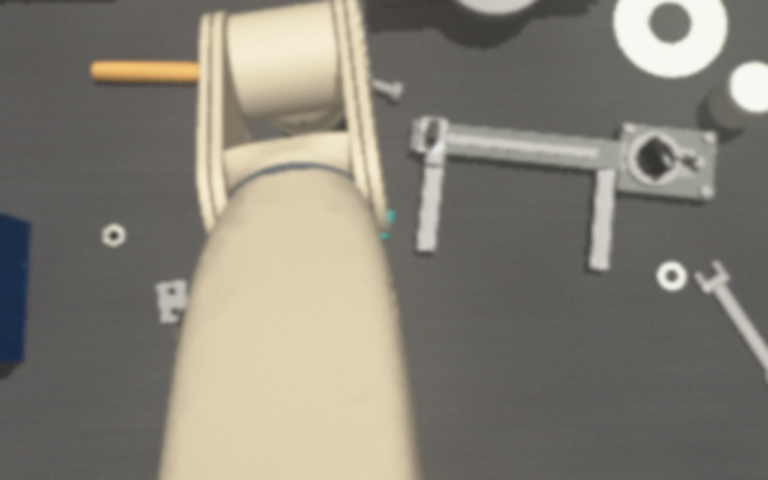

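```bash
python3 - <<'E'
from h import *
c,pos,rv=snap("wrist","w5",(215,90,375,180),5)
D=wunproj(c,[(281,137),(307,138),(81,38),(98,26),(226,219),(226,241)],.016,pos,rv); print(D.round(4))
for i in (0,2,4):
    d=D[i+1]-D[i]; print(D[i:i+2].mean(0).round(4),np.arctan2(d[1],d[0]),np.linalg.norm(d))
P=wunproj(c,[(380,233),(404,145),(175,77),(342,48),(270,118),(321,120),(319,156),(268,155)],.01,pos,rv); print(P.round(3))
E
```

```text
[[0.6123 0.1491 0.016 ]
 [0.6376 0.1431 0.016 ]
 [0.4205 0.3154 0.016 ]
 [0.4449 0.3202 0.016 ]
 [0.5371 0.0756 0.016 ]
 [0.5304 0.0505 0.016 ]]
[0.625  0.1461 0.016 ] -0.23282062162475642 0.026008765985672738
[0.4327 0.3178 0.016 ] 0.19503600790958228 0.02486943846567238
[0.5338 0.063  0.016 ] -1.830788285361298 0.02599855621847566
[[0.702 0.022 0.01 ]
 [0.74  0.118 0.01 ]
 [0.519 0.235 0.01 ]
 [0.691 0.228 0.01 ]
 [0.605 0.17  0.01 ]
 [0.655 0.158 0.01 ]
 [0.647 0.122 0.01 ]
 [0.595 0.133 0.01 ]]
```

View pics/w5.png

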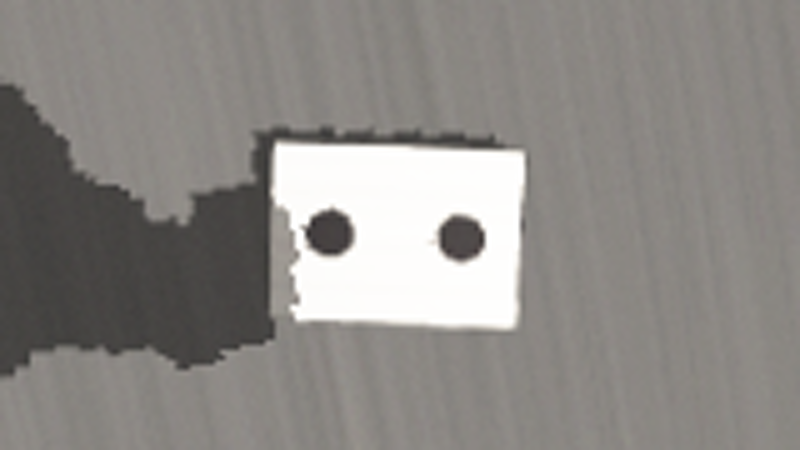

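```bash
cat >> h.py <<'E'
def grab(x,y,a,op=.066,z=.021,f=30):
    manip.command_gripper(op,f)
    manip.move_to([x,y,.11],down(a)); manip.servo_line([x,y,.035],rate=.12); manip.servo_line([x,y,z],rate=.04)
    print("down",np.round(manip.get_contact_force(),1),np.round(manip.get_position(),4))
    manip.command_gripper(.03,f); print("grip",manip.get_width(),np.round(manip.get_contact_force(),1),manip.get_time())
def drag(pts,z=.021,rate=.12):
    for x,y,a in pts:
        manip.servo_line([x,y,z],down(a),rate=rate); print(np.round(w2b(manip.get_position())[0],1),round(manip.get_width(),4),np.round(manip.get_contact_force(),1))
E
python3 - <<'E'
from h import *
grab(.625,.146,-.233)
snap("wrist","w6")
E
```

```text
down [ 0.4  0.6 -0. ] [0.6248 0.146  0.0207]
grip 0.04938257721298211 [ 0.1 -0.2  1.8] 18.7167
```

View pics/w6.png

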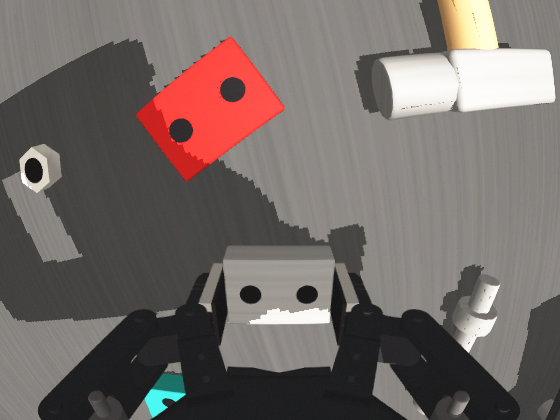

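```bash
python3 - <<'E'
from h import *
a=BAY[2]; e=b2w(-95,22); i=b2w(-45,22); f=b2w(0,21)
drag([(.52,.15,-.2),(.41,.14,a),(.405,.0,a),(e[0],e[1],a),(i[0],i[1],a),(f[0],f[1],a)])
c,pos,rv=snap("wrist","w7"); print(manip.get_time())
E
```

```text
[-22.6 369.1] 0.0491 [-4.1  1.2 10.1]
[-130.   346.2] 0.0496 [-1.2  2.1 10.6]
[-118.1  206.5] 0.0492 [ 0.1 -1.1  9.6]
[-96.4  22.9] 0.0494 [-3.   6.5 15.3]
[-48.5  23.1] 0.0495 [-7.4  3.8 16.4]
[-1.9 21.5] 0.0492 [-3.5  2.  10.9]
25.0167
```

View pics/w7.png

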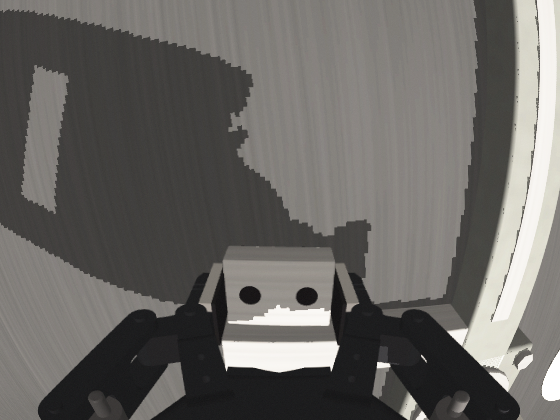

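```bash
python3 - <<'E'
from h import *
manip.command_gripper(.064); p=np.array(manip.get_position()); p[2]=.11; manip.servo_line(p,rate=.12)
snap("wrist","w8a")
manip.move_to([.43,.27,.2],down(.1)); 
c,pos,rv=snap("wrist","w8"); snap("top","t8",(250,130,420,260),4.5); print(manip.get_time())
E
```

```text
28.1083
```

View pics/w8.png

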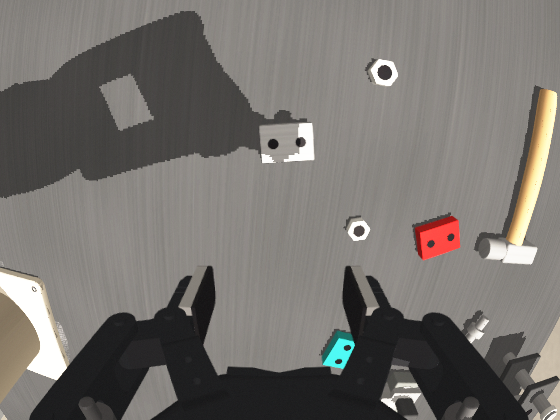

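View pics/t8.png

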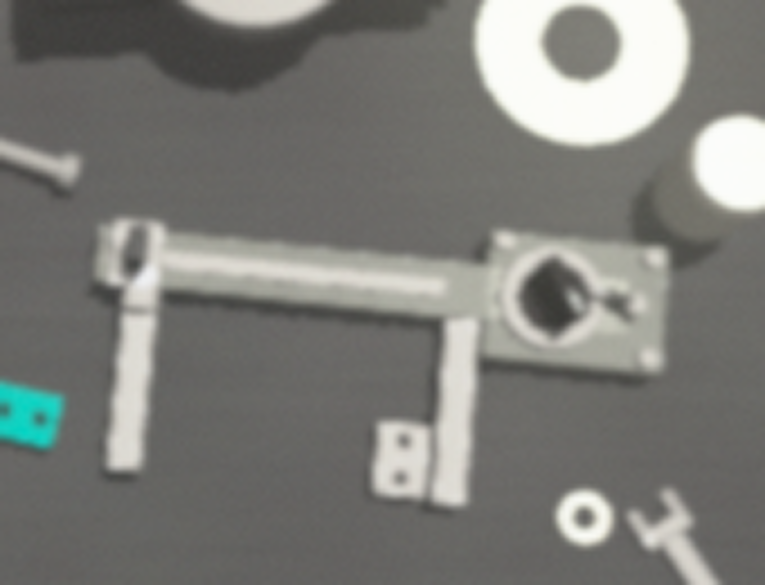

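```bash
python3 - <<'E'
from h import *
c=manip.camera("wrist"); pos,rv=np.array(manip.get_position()),np.array(manip.get_ee_rot())
D=wunproj(c,[(273,144),(300.5,142)],.016,pos,rv); d=D[1]-D[0]; m=D.mean(0); a=np.arctan2(d[1],d[0]); print(m,a,np.linalg.norm(d))
grab(m[0],m[1],a)
if .045<manip.get_width()<.053:
    b=BAY[2]; e=b2w(-95,68); i=b2w(-45,68); f=b2w(2,68)
    drag([(.41,.2,.0),(.405,.0,b),(e[0],e[1],b),(i[0],i[1],b),(f[0],f[1],b)])
snap("wrist","w9"); print(manip.get_time())
E
```

```text
[0.43359079 0.31719921 0.016     ] 0.17597756714813098 0.02593998479478182
down [-0.6  0.3  1. ] [0.4334 0.3171 0.0207]
grip 0.04904686060982225 [0.5 0.1 1. ] 30.425
[-137.   405.1] 0.0495 [ 0.8 -7.1  9.3]
[-118.5  206.3] 0.0493 [-0.4  0.7  9.5]
[-96.2  67.8] 0.0493 [-2.9 -0.2 12.2]
[-47.6  68.2] 0.0493 [-4.9  3.2 11.9]
[ 0.7 67.8] 0.0488 [-1.1  1.9  8.2]
35.875
```

View pics/w9.png

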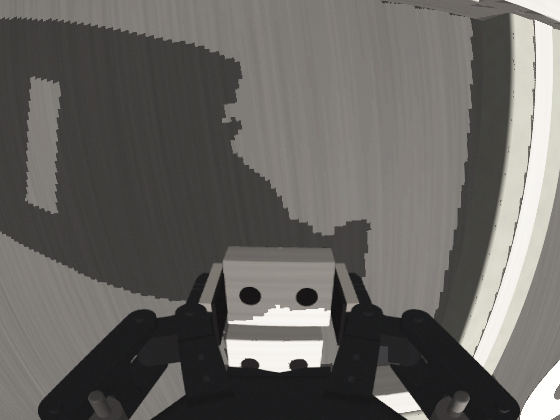

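```bash
python3 - <<'E'
from h import *
manip.command_gripper(.064); p=np.array(manip.get_position()); p[2]=.12; manip.servo_line(p,rate=.15)
o=down(-np.pi/2+BAY[2]); manip.command_gripper(.05,80)
manip.move_to(b2w(20,150,200),o); c,pos,rv=snap("wrist","w10"); snap("top","t10"); print(manip.get_time())
E
```

```text
38.8917
```

View pics/w10.png

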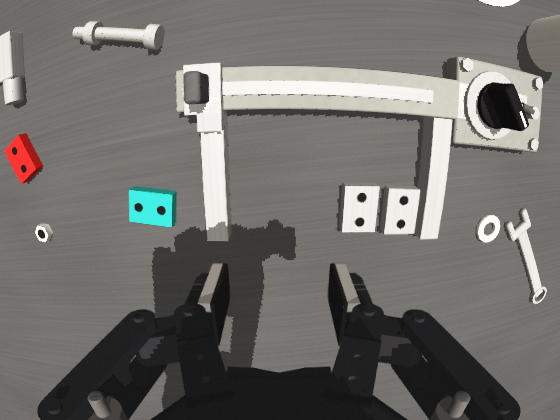

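View pics/t10.png

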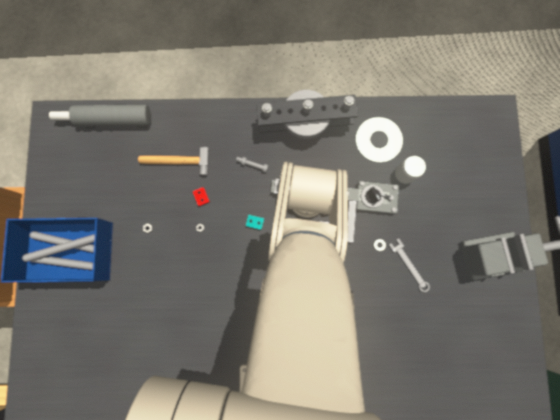

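```bash
python3 - <<'E'
from h import *
c=manip.camera("wrist"); pos,rv=np.array(manip.get_position()),np.array(manip.get_ee_rot())
D=w2b(wunproj(c,[(362,197),(359,222),(403,200),(401,225)],.016,pos,rv)); print(D.round(1))
for i in (0,2):
    d=D[i]-D[i+1]; print(D[i:i+2].mean(0),np.arctan2(d[1],d[0]),np.linalg.norm(d))
t=w2b(wunproj(c,np.array([(185,74),(200,74),(200,104),(186,104)]),.071,pos,rv)); print(t,t.mean(0))
E
```

```text
[[ 13.5  67.2]
 [-13.3  68.1]
 [ 10.7  22.2]
 [-17.1  20.9]]
[ 0.07314959 67.63348911] -0.03530961825247549 26.78557967913911
[-3.19667768 21.51679379] 0.04788248120887888 27.74458009958249
[[129.18474193 222.92935259]
 [128.30619771 210.88473247]
 [104.69169289 211.33108219]
 [105.3307951  222.64729137]] [116.87835691 216.94811466]
```

```bash
python3 - <<'E'
from h import *
o=down(-np.pi/2+BAY[2]); tx=118
manip.move_to(b2w(tx,217,130),o); manip.servo_line(b2w(tx,217,63),rate=.1)
manip.command_gripper(0,80); print(manip.get_width())
by=np.array([-np.sin(BAY[2]),np.cos(BAY[2])])
def rep(y):
    f=manip.get_contact_force(); fb=np.dot(f[:2],by); print(round(y,1),round(manip.get_width(),4),"Fy",round(fb,1),np.round(f,1),w2b(manip.get_position())[0].round(1)); return fb
for y in (180,150,120,100,94):
    manip.servo_line(b2w(tx,y,63),rate=.06); rep(y)
y=94
while y>82:
    y-=1; manip.servo_line(b2w(tx,y,63),rate=.02); 
    if rep(y)>18: break
manip.hold(.4); rep(y); print(manip.get_time())
E
```

```text
0.01237946284400228
180 0.0129 Fy 1.3 [-1.   1.5  6.5] [118.4 180.2]
150 0.0131 Fy 1.0 [-0.4  1.   5.8] [118.4 150.1]
120 0.0127 Fy 0.4 [-0.7  0.5  7. ] [118.4 120. ]
100 0.013 Fy 0.6 [-0.9  0.7  5.8] [118.4 100. ]
94 0.0128 Fy 2.4 [-2.2  2.6  6.3] [118.4  94.3]
93 0.0125 Fy 4.9 [-0.3  4.9  6.2] [118.4  93.8]
92 0.0123 Fy 4.8 [-1.1  5.   6.3] [118.4  93. ]
91 0.0128 Fy 6.4 [0.4 6.4 5.9] [118.4  92.2]
90 0.013 Fy 7.6 [-0.8  7.8  6.9] [118.4  91.4]
89 0.0126 Fy 8.3 [-0.1  8.4  6.3] [118.4  90.5]
88 0.0129 Fy 7.9 [-0.2  7.9  6.7] [118.4  89.5]
87 0.013 Fy 10.6 [ 0.4 10.6  7.1] [118.4  89. ]
86 0.0127 Fy 15.1 [ 0.9 15.1  6.3] [118.4  88.9]
85 0.0127 Fy 20.3 [ 1.7 20.2  6.6] [118.4  88.9]
85 0.0125 Fy 20.8 [ 1.8 20.7  7.8] [118.4  88.9]
46.2333
```

```bash
python3 - <<'E'
from h import *
manip.servo_line(b2w(118,83.5,63),rate=.02); manip.hold(.4); print(np.round(manip.get_contact_force(),1),manip.get_width())
manip.command_gripper(.045); print(np.round(manip.get_contact_force(),1),w2b(manip.get_position()))
p=np.array(manip.get_position()); p[2]=.17; manip.servo_line(p,rate=.15)
manip.move_to(b2w(60,20,200),down(-np.pi/2+BAY[2])); snap("wrist","w11"); print(manip.get_time())
E
```

```text
[ 3.1 27.2  7.7] 0.012832218944192212
[ 0.4 -1.1 -0.8] [[117.94441864  83.02887741]]
48.6583
```

View pics/w11.png

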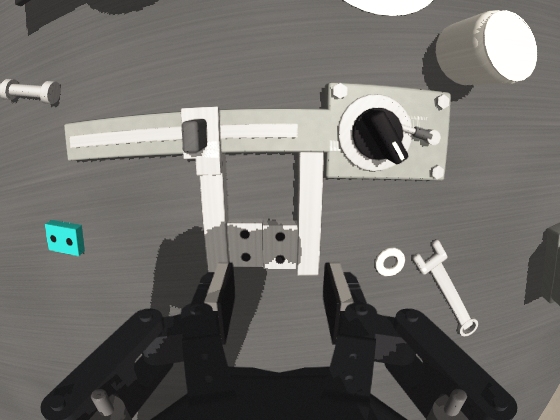

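```bash
python3 - <<'E'
from h import *
c=manip.camera("wrist"); pos,rv=np.array(manip.get_position()),np.array(manip.get_ee_rot())
print(w2b(wunproj(c,[(245,234),(245,257),(281,236),(281,259)],.016,pos,rv)).round(1))
y0=-0.72-np.pi/2
p=KN.copy(); p[2]=.16
manip.move_to(p,down(y0+1.2)); manip.command_gripper(.045,60)
p[2]=.067; manip.servo_line(p,rate=.1); print(np.round(manip.get_contact_force(),1))
manip.command_gripper(0.0,60); print(manip.get_width())
for a in list(np.arange(1.05,-.01,-.15)):
    manip.move_to(p,down(y0+a)); print(round(a,2),round(manip.get_width(),4),np.round(manip.get_contact_force(),1),np.round(manip.get_torque(),2))
manip.hold(.3); manip.command_gripper(.045)
p[2]=.18; manip.servo_line(p,rate=.15)
manip.move_to(b2w(60,20,220),down(-np.pi/2+BAY[2])); snap("wrist","w12"); print(manip.get_time())
E
```

```text
[[ 14.   55.5]
 [-12.4  56.6]
 [ 11.9  18.7]
 [-14.6  18.7]]
[-0.7  0.8  0.1]
0.012914291339047137
1.05 0.0127 [-2.8  1.5  6.9] [0.3  0.33 0.12]
0.9 0.0127 [-1.8  2.   6.1] [0.29 0.22 0.07]
0.75 0.0132 [-1.7  1.8  5.8] [0.36 0.3  0.03]
0.6 0.0129 [-1.8  2.3  6. ] [ 0.3   0.21 -0.06]
0.45 0.0131 [-2.4  3.   6. ] [ 0.37  0.31 -0.15]
0.3 0.0131 [-1.5  3.3  7. ] [ 0.37  0.26 -0.17]
0.15 0.0131 [-1.3  2.4  6.8] [ 0.33  0.24 -0.18]
-0.0 0.0131 [-0.8  2.8  5.9] [0.34 0.28 0.03]
55.4333
```

View pics/w12.png

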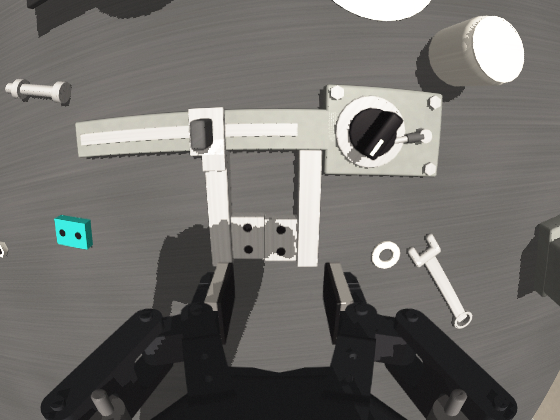

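```bash
python3 - <<'E'
from h import *
snap("side","s13"); snap("wrist","w13",(180,180,340,280),5)
E
```

```text
(no output)
```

View pics/s13.png

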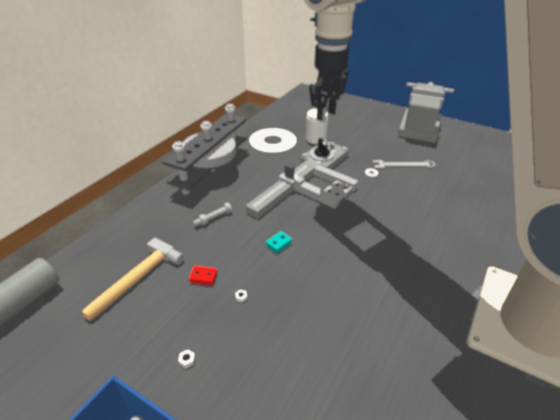

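View pics/w13.png

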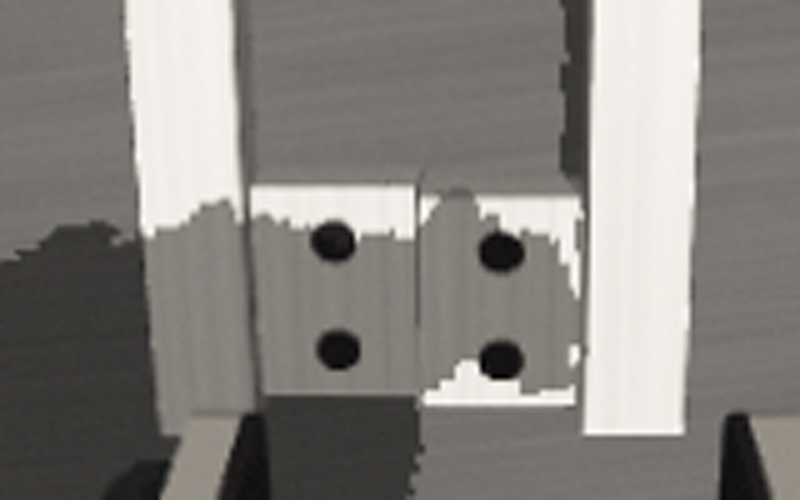

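The two blanks sit tight between jaw and stop with no gap, the knob is in its locked position, and the bystanders in view are where they were. I'm handing the job in.

```bash
python3 -c "
from rig import manip
print(manip.sign_off(),manip.get_time())"
```

```text
the job is handed in; nothing more can be done
the job is handed in; nothing more can be done
```

The two grey blanks on the bench are clamped as one pack against the stop and the knob is locked. I handed the job in at about 55.5 s of the 210 s allowed. I saw no third grey blank in any view, and left the red and turquoise look-alikes alone.

- **Steps:** I turned the knob anticlockwise by 1.2 rad, then drew the jaw to its end stop. I slid both blanks in through the open side without lifting them and pushed the jaw shut. Last, I turned the knob back 1.2 rad clockwise.
- **Pressing:** The jaw stopped where a 72 mm pack should stop it. I pushed to about 27 N at the wrist before letting go.
- **Placing:** With the jaw shut, before I locked the knob, the pictures put the blanks within about 2 mm of the bay's line and square within about 0.05 rad. After locking, they still showed no gap between the blanks, jaw and stop.
- **Bystanders:** All the ones I could see in the last side and wrist pictures looked unmoved. I judged this by eye and did not measure it.
- **Not checked:** I could not read the pressing force left after releasing the jaw. I expect its friction and the lock to hold it. The knob's angle was also judged only from the pictures and the angle the gripper turned through.

No check failed or disagreed with another.

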